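# Put the collet cap away in the spring-lid case

### The job

Press the brass thumb latch on the front of the blue case so that its sprung lid pops open, stand or lay the black knurled collet cap inside and let go of it, then press the lid down until it snaps shut and stays shut. Press only gently, by feel (about 20 N would bend the case), and leave the jar, the dark square block and the blue tin where they are.

Things in the scene. Friction and masses are not known exactly. Their poses are not given: they have to be found in the camera images.
- stand: Fixed dark foot plate, 100 x 90 mm, that carries the blue case on a locked column. Origin: centre of its underside, on the worktop, z up. The case is centred over it, not turned against it; latch towards -x, hinge +x. The underside of the case's floor is h = 30 to 52 mm above the worktop: h differs each time and is not reported, find it by touch or sight. It does not give under load.
- under_pad (a point): Point on the worktop right below the middle of the brass thumb latch's pad (64 mm to -x of the stand's origin). The pad is 22 x 24 mm (x, y), its top at h + 20 mm at rest. Pressed straight down it starts at 1 to 2 N, frees the lid after 2 to 5 mm (3 to 6 N) and meets a hard stop at about 6 mm. Over 20 N on case, lid or latch harms it. The hook, 20 to 29 mm to +x of here, rises to h + 40 mm.
- under_tray (a point): Point on the worktop below a good place for the cap, 10 mm to -x of the stand's origin (the open lid overhangs the far part). The case is a tray 66 x 100 x 25 mm (x, y, z) with 4 mm walls and floor; inner space 58 x 92 x 21 mm, centred on the stand; inner floor at h + 4 mm, rim at h + 25 mm. The open lid's edge is 26 mm to -x of the hinge, at about h + 90 mm.
- under_hinge (a point): Point on the worktop below the middle of the lid's hinge axis (33 mm to +x of the stand's origin); the axis runs along the stand's y at h + 27 mm. The lid is 66 x 100 x 4 mm, reaches 66 mm from the axis to -x, upper face at h + 29 mm when shut. Riding the fingertips down its outer face shuts it.
- case_lid (a joint): Lid angle, rad: 0 shut and latched (within about 0.02), 1.2 sprung open, free edge up. A spring always opens it, 2 to 3 N at the free edge. Pressed down near that edge, the catch resists from about 0.14 to 0.06 rad, total 5 to 10 N (more nearer the hinge), then gives, and has caught only once the lid is right down on the rim; a hard stop is 1 to 2 mm lower. Not caught, it springs up again.
- cap_center (a point): Centre (half-way up) of the black knurled collet cap, a solid-looking upright cylinder of 22 mm diameter and 18 mm height, 20 to 45 g, standing loose on the worktop to the right of the case.
- flux_jar: Glass jar of flux with a stirring brush, 45 x 59 x 48 mm, a bystander; origin at the centre of its underside.
- bench_block: Dark square steel block 62 x 62 x 22 mm, a bystander; origin at the centre of its underside.
- tin_blue: Round blue tin 89 mm across, 37 mm high, a bystander; origin at the centre of its underside.

How it is judged (in metres and radians):
On the way, in this order (a step that is already met when the one before it is completed fails the run):
1. the lid has sprung open, the cap still outside the case (value of joint case_lid above 1 rad and horizontal distance between cap_center and stand above 0.06 m), for 0.2 s.
2. the cap is let go inside the open case (value of joint case_lid above 0.8 rad and x of cap_center in the frame of stand between -0.028 and 0.028 m and y of cap_center in the frame of stand between -0.045 and 0.045 m and height (world z) of cap_center between 0.035 and 0.075 m and contact force between the fingers and cap below 0.1 N), for 0.2 s.
At the end, for the whole second after the job is handed in: The lid is snapped shut and stays so by itself (within 0.04 rad of shut), with the collet cap inside the case (value of joint case_lid between -0.04 and 0.04 rad and x of cap_center in the frame of stand between -0.028 and 0.028 m and y of cap_center in the frame of stand between -0.045 and 0.045 m and height (world z) of cap_center between 0.035 and 0.078 m); the robot touches nothing.
It fails at once if the robot presses on the case, lid, latch or stand with more than 20 N (contact force between any of the fingers, the arm and stand above 20 N).
It fails at once if the glass jar is moved by over 3 cm (distance of flux_jar from where it was at the start of the episode above 0.03 m).
It fails at once if the dark square block is moved by over 3 cm (distance of bench_block from where it was at the start of the episode above 0.03 m).
It fails at once if the blue tin is moved by over 3 cm (distance of tin_blue from where it was at the start of the episode above 0.03 m).
It also fails if it takes over 72 s, if anything falls off the work surface, if the arm or the gripper's body presses on something with over 40 N, if the wrist force passes 120 N, or if a joint passes its speed limit or range.

### The arm

A 6-joint arm with a two-finger parallel gripper is mounted at the origin on a cart in front of the work surface, level with it; the furniture and walls round the work are solid. World frame = base frame: x ahead of the robot, y to its left, z up, the work surface at z = 0. Lengths are in mm, angles in rad, forces in N, time in s.
With the tool pointing down it reaches from about 325 to 850 mm from the base axis. Payload 4.4 kg.
Tool frame: the origin (TCP) lies midway between the tips of the shut fingers; the grasp point (between the pads) lies 19 mm behind it (r.tcp_to_grasp is the distance from the TCP to the grasp point, in mm); x points along the fingers, y is the direction in which the jaws open and shut, and the axes are right-handed (so a half turn about x gives the same grasp; the last joint's range is limited). The gripper opens to 94 mm and grips with 3 to 60 N. Pads are 16 mm wide; open, the fingers measure 119 mm over their backs; the gripper's body (75 mm by 177 mm) begins 78 mm behind the grasp point.
Start: joints at [-1.486, 0.207, 1.542, -0, 1.393, -0.15], TCP at [134.319, -559.093, 205.447] pointing down, gripper open.
Joint ranges: [-2.73, 2.73], [-0.86, 2.22], [0.23, 2.46], [-1.11, 4.25], [0.08, 2.63], [-2.82, 2.82]. Speed limits (rad/s): [2.79, 2.79, 3.14, 3.14, 3.14, 3.14].

### API

Orientations are given as a unit quaternion [x, y, z, w].
In Python, from workcell import r gives the robot as it stands.
- The arm moves only by the tool send_rows, never from a script. Its argument "commands" is a list that holds one entry, the list of rows, each a list of 6 numbers: the shift along the world's x, y, z in units of 300 mm (1.0 is 300 mm), then the turn, a rotation vector about the world's x, y, z in units of 60 degrees (1.0 is 60 degrees). A call has 1 to 10 rows; each row is the pose to reach, as a shift and turn from the pose commanded when the call began; what a row does not reach only later rows make up. A row lasts 1/10 s, in which the tool goes at most 50 mm and 8.59 degrees, less where a joint would pass 70% of its speed; a pose out of reach is approached as far as the arm can. A call with a number of a shift or a turn outside -1 to 1 is refused whole. A call with a gripper value outside its range is refused whole. "grip" is the closure, from 0 (fully open) to 1 (shut), set as the call begins (left out, the last holds). The fingers move at their own pace and stop on an object; "grip_force" is the grip in N (left out, the last holds). Time passes only in rows, so rows that repeat a pose let the fingers close. It gives the time, the measured TCP pose, the force and the opening at its end, in the units of the state.
- r.get_obs(): the state, without advancing time (a new reading comes with each control period).
- r.camera(name): name is "scene" or "top" or "wrist"; returns (picture, depth): 420x560x3 uint8, red, green, blue; 420x560 float32, mm along the optical axis (not along the pixel's ray), 0 where there is no reading.
- r.camera_model(name): a dict with "mtx" (3x3 intrinsics, pixels), "eye" and "orientation" of the camera in the world; the wrist camera has in their place "hand_eye" (4x4, takes a point from camera to tool coordinates, whose origin is the TCP and whose axes are the tool frame's). Camera axes: x right, y down, z forward; pixel columns grow to the right and rows downward; lengths in mm; the calibration is good to about 2 mm. A picture is of the moment at which its call begins: read the wrist's pose just before it. camera_model takes no time and is no camera call.
- r.hand_in(): hands the job in, once; it reports no verdict.
Trained networks look in the newest picture that a camera, given by its name, has taken for a name from the list of things; names that differ only in an ending like _2 or _b are one class to them, and where a whole thing is asked for, a point or a joint stands for the part that bears it (a point fixed in the world has none). Each returns a list of dicts, best first, with "score" (0 to 1); they miss things now and then, are a little off and sometimes report something else, mostly with a low value. They report only what shows in the picture. A call takes as long as a camera call.
- r.spot_in(thing, camera): "location" ([column, row] in pixels, amid what is visible of it).
- r.mark_of(thing, camera): "location" ([column, row] in pixels: a listed point, or the origin of a listed thing).
The state is a dict: "t": time; "joint_positions": joint angles; "qd": joint speeds; "joint_torque": joint torques, N m; "tcp_pos": TCP position; "tool_rot": TCP orientation; "contact_force": force on the tool from outside, world axes, zero at the start; "torque": the same for the moment, N m; "grip_width": finger opening in mm.
Only numpy, scipy, OpenCV 4.12 (cv2) and the standard library are available. Lean on these libraries where they do the work, as an engineer would, in place of code of your own. Each camera call takes 0.05 s, during which the arm holds its last target.

## Working session

There is one attempt and no reset: what is moved stays moved. The work goes in short steps, Python scripts to look and compute and a tool call to move; the robot and the scene stay as the last step left them, time stands still between calls to the robot, and variables do not carry over. Pictures are saved under pics/ and viewed, and the job is handed in when it is done.

Besides the shell and the picture viewer there is one more tool, called by a JSON object that holds its "op" and its "data". send_rows: Moves the arm, as the interface text tells. Shifts and turns lie within -1 to 1; 1 stands for 300 mm of shift or 60 degrees of turn. Its arguments: {"type":"object","properties":{"commands":{"type":"array","items":{"type":"array","items":{"type":"array","items":{"type":"number"}}}},"grip":{"type":"number"},"grip_force":{"type":"number"}},"required":["commands"]}

```bash
mkdir -p pics
cat > h.py <<'E'
import numpy as np,cv2
from workcell import r
from scipy.spatial.transform import Rotation as R
def snap(n,f):
    o=r.get_obs(); p,d=r.camera(n); cv2.imwrite('pics/'+f+'.png',p[:,:,::-1]); return o,p,d
def pose(n,o=None):
    m=r.camera_model(n); K=np.array(m['mtx'])
    if 'hand_eye' in m:
        T=np.eye(4);T[:3,:3]=R.from_quat(o['tool_rot']).as_matrix();T[:3,3]=o['tcp_pos'];T=T@np.array(m['hand_eye']);return K,T[:3,:3],T[:3,3]
    q=np.array(m['orientation']); M=R.from_quat(q).as_matrix() if q.size==4 else q
    return K,M,np.array(m['eye'])
def ray(n,px,z,o=None):
    K,M,e=pose(n,o); v=M@np.linalg.solve(K,[px[0],px[1],1]); return e+v*(z-e[2])/v[2]
def pt(n,px,d,o=None):
    K,M,e=pose(n,o); u,v=int(round(px[0])),int(round(px[1])); w=d[max(v-2,0):v+3,max(u-2,0):u+3];w=w[w>0]
    return e+M@(np.linalg.solve(K,[px[0],px[1],1])*np.median(w)) if w.size else None
def cloud(n,d,o=None):
    K,M,e=pose(n,o); v,u=np.mgrid[:d.shape[0],:d.shape[1]]
    c=np.linalg.inv(K)@np.stack([u.ravel(),v.ravel(),np.ones(u.size)]); return (e+(M@(c*d.ravel())).T).reshape(d.shape+(3,))
E
python3 - <<'E'
from h import *
np.set_printoptions(precision=1,suppress=True)
print(r.get_obs())
for c in ['scene','top','wrist']:
    o,p,d=snap(c,c+'0'); np.save(c+'0.npy',d); print(c,{k:np.round(v,3).tolist() for k,v in r.camera_model(c).items()})
    for t in ['stand','under_pad','under_tray','under_hinge','cap_center','flux_jar','bench_block','tin_blue']:
        for x in r.mark_of(t,c)[:2]:
            z=9 if t=='cap_center' else 0
            print(t,x,ray(c,x['location'],z,o),pt(c,x['location'],d,o))
E
```

```text
{'t': 0.0, 'joint_positions': array([-1.5,  0.2,  1.5, -0. ,  1.4, -0.2]), 'qd': array([-0., -0., -0., -0.,  0., -0.]), 'joint_torque': array([ -0. , -37.1, -28.1,   0.1,   0. ,  -0. ]), 'tcp_pos': array([ 134.3, -558.3,  204.3]), 'tool_rot': array([ 0.7,  0.1, -0.7,  0.1]), 'contact_force': array([-0.5,  0.3, -0.8]), 'torque': array([ 0., -0.,  0.]), 'grip_width': 93.82137868306764}
scene {'mtx': [[521.676, 0.0, 275.965], [0.0, 521.676, 209.867], [0.0, 0.0, 1.0]], 'eye': [-25.383, -520.335, 468.18], 'orientation': [0.789, -0.275, 0.196, -0.513]}
stand {'location': [243.9, 243.2], 'score': 0.71} [515.2 215.3   0. ] [494.  186.5  18.4]
under_pad {'location': [219.2, 253.7], 'score': 0.72} [452.4 208.    0. ] [450.9 205.7   1.5]
under_tray {'location': [357.6, 242.2], 'score': 0.71} [699.7  84.6   0. ] [675.4  64.4  15.7]
under_tray {'location': [241.5, 244.0], 'score': 0.58} [509.4 215.4   0. ] [492.8 192.5  14.5]
under_hinge {'location': [258.2, 239.6], 'score': 0.77} [547.3 211.1   0. ] [526.2 184.2  17.2]
cap_center {'location': [363.8, 300.8], 'score': 0.71} [539.6 -73.5   9. ] [5
[... 1009 characters left out ...]
35.6 208.   72.8]
cap_center {'location': [403.5, 241.2], 'score': 0.55} [541.  -67.6   9. ] [542.3 -69.4   1.4]
flux_jar {'location': [334.6, 149.8], 'score': 0.59} [696.6  84.7   0. ] [691.2  85.8  16.1]
bench_block {'location': [166.7, 260.6], 'score': 0.71} [428.6 358.8   0. ] [427.4 353.7  22.2]
tin_blue {'location': [193.9, 149.7], 'score': 0.84} [648.  354.7   0. ] [637.5 346.4  36.7]
tin_blue {'location': [254.4, 237.8], 'score': 0.43} [499.3 206.5   0. ] [490.1 201.9  72.5]
wrist {'mtx': [[340.043, 0.0, 274.111], [0.0, 340.043, 208.159], [0.0, 0.0, 1.0]], 'hand_eye': [[-0.0, -0.269, 0.963, -178.572], [1.0, -0.001, -0.0, -0.712], [0.001, 0.963, 0.269, -78.577], [0.0, 0.0, 0.0, 1.0]]}
```

View pics/top0.png

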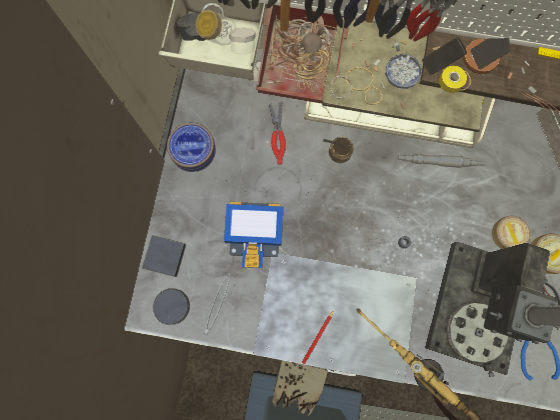

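View pics/scene0.png

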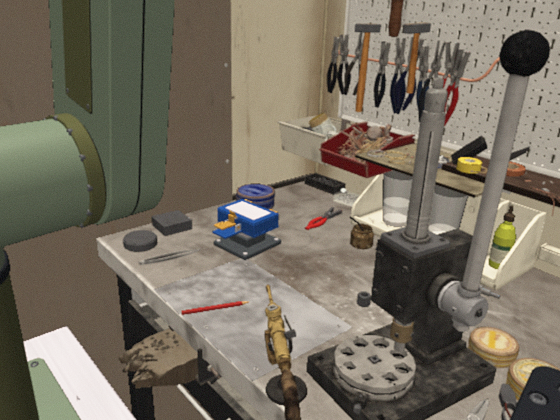

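Run:
```python
from h import *
np.set_printoptions(precision=1,suppress=True)
d=np.load('top0.npy'); P=cloud('top',d); z=P[...,2]
m=(d>0)&(z>60)&(z<85)&(abs(P[...,0]-510)<90)&(abs(P[...,1]-208)<90)
q=P[m]; print(m.sum(),np.median(q[:,2]),np.percentile(q[:,2],[5,25,50,75,95]))
mm=m&(abs(z-np.median(q[:,2]))<3)
rc=cv2.minAreaRect(P[mm][:,:2].astype(np.float32)); print(rc)
cn,_=cv2.findContours(mm.astype(np.uint8),0,2); c=max(cn,key=cv2.contourArea); print(cv2.minAreaRect(c), cv2.boundingRect(c))
pts=P[c[:,0,1],c[:,0,0],:2].astype(np.float32); print(cv2.minAreaRect(pts), cv2.boxPoints(cv2.minAreaRect(pts)))
# pad
m=(d>0)&(z>35)&(z<58)&(abs(P[...,0]-450)<30)&(abs(P[...,1]-200)<30); q=P[m]; print(len(q)); 
if len(q): print(np.median(q,0),q.min(0),q.max(0))
# cap
m=(d>0)&(z>12)&(z<25)&(abs(P[...,0]-541)<40)&(abs(P[...,1]+69)<40); q=P[m]; print(len(q)); 
if len(q): print(np.median(q,0),q.min(0),q.max(0))
print(z[236:247:2,396:412:2])
```

```text
2513 72.00995965405173 [62.5 70.7 72.  73.2 74.9]
((511.8091125488281, 207.99197387695312), (81.06005859375, 100.22430419921875), 8.554143905639648)
((253.32066345214844, 223.20071411132812), (57.72431182861328, 41.527042388916016), 1.9749339818954468) (224, 202, 59, 43)
((515.1890258789062, 208.62490844726562), (73.76998138427734, 100.32975006103516), 8.979775428771973) [[470.9 252.4]
 [486.6 153.3]
 [559.5 164.8]
 [543.8 263.9]]
159
[461.5 192.   47.1] [440.4 180.9  42.8] [479.8 228.6  57.9]
72
[540.2 -68.9  16.8] [529.6 -78.1  12.2] [550.  -58.8  19.8]
[[-2.6  1.7 -0.4 -2.2 14.3 18.5 -1.3  0.2]
 [ 0.3 -1.2 11.5 18.  14.6 17.5 16.6  0.3]
 [-0.1  1.3 14.3 16.9 -1.2  4.3 14.3 15.5]
 [-0.4  2.5 13.9 16.1 -1.1 -0.8 11.8 16.8]
 [-2.9  0.7 17.9 14.1 -1.1  0.1 13.3 17.3]
 [-2.3 -2.3  4.7 14.8 16.4 16.6 12.6  0.2]]
```

The top view shows the blue case at about (253,225), its yellow latch at (252,257), and the cap as a small ring at (404,241). A tall arbor press stands at about (430–560, 240–370), so I'll map the obstacles next.

```bash
python3 - <<'E'
from h import *
H=np.full((40,50),-1.)
for n in ['top','scene']:
    d=np.load(n+'0.npy'); P=cloud(n,d)[d>0]
    i=((P[:,0]-0)//25).astype(int); j=((P[:,1]+700)//25).astype(int)
    ok=(i>=0)&(i<40)&(j>=0)&(j<50)&(P[:,2]<700)
    np.maximum.at(H,(i[ok],j[ok]),P[ok,2])
print('y   ',' '.join('%4d'%(-700+25*j) for j in range(0,50)))
for i in range(4,38): print('%4d'%(25*i),' '.join('%4d'%v if v>8 else '   .' for v in H[i,0:50]))
d=np.load('top0.npy');P=cloud('top',d)
np.set_printoptions(precision=0,suppress=True,linewidth=200)
print(P[240:275:2,232:274:2,2])
E
python3 -c "
import cv2
a=cv2.imread('pics/top0.png')[190:290,200:310];cv2.imwrite('pics/c0.png',cv2.resize(a,None,fx=5,fy=5,interpolation=2))"
```

```text
y    -700 -675 -650 -625 -600 -575 -550 -525 -500 -475 -450 -425 -400 -375 -350 -325 -300 -275 -250 -225 -200 -175 -150 -125 -100  -75  -50  -25    0   25   50   75  100  125  150  175  200  225  250  275  300  325  350  375  400  425  450  475  500  525
 100    .    .    .    .    .    .    .    .  346  346    .    .    .    .    .    .    .    .    .    .    .    .    .    .    .    .  327  338  339    .    .    .    .    .    .    .    .    .    .    .    .    .    .    .    .    .    .    .    .    .
 125    .    .    .    .    .    .    .    .  346  346    .    .    .    .    .    .    .    .    .    .    .    .    .    .    .  283  330  341  447  447  390    .    .    .    .    .    .    .    .    .    .    .    .    .   42    .    .    .    .    .
 150    .    .    .    .    .    .    .    .    .    .    .    .    .    .    .    .    .    .    .    .    .    .    .    .  452  451  451  450  449  448    .    .    .    .    .    .    .    .    .    .    .    .    .    .  320    .    .    .    .    .
 175    .    .    .    .    .    .    .    .    .    .    .    .    .    .    . 
[... 9069 characters left out ...]
  65.  64.  59.  46.  47.  -3.  -2.  -0.  -1.   1.]
 [  1.  -1.  -0.  -1.  -1.  46.  45.  63.  64.  64.  63.  64.  61.  62.  46.  49.  -4.   0.   2.  -1.   2.]
 [  3.  -2.   0.  -1.  -2.  47.  47.  65.  60.  62.  61.  63.  65.  62.  47.  49.  -1.  -1.  -1.   1.  -2.]
 [ -0.  -3.   3.  -1.  -1.  -1.   1.  -3.  -3.  -1.  -2.  -1.  -1.  -3.  -1.  -1.  -5.  -1.   1.   1.   1.]
 [  1.  -4.  -3.   0.   2.  -1.   0.   1.  -1.  -3.  -1.   0.  -2.   0.   0.  -3.  -4.   1.   2.   1.   1.]
 [ -4.  -3.   1.  -2.  -2.   0.  -3.  -3.   1.  -2.  -0.   1.  -1.  -0.  -1.   0.  -1.  -1.  -1.   0.  -2.]
 [  1.  -4.  -1.  -3.   1.  -2.   1.  -1.  -1.   1.  -0.  -2.  -1.  -3.   1.   0.  -4.  -0.  -1.   3.   1.]]
```

View pics/wrist0.png

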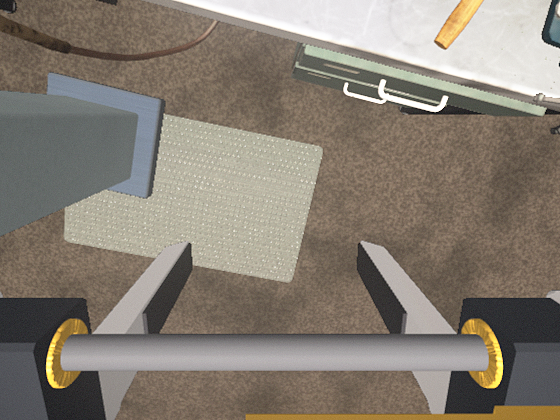

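View pics/c0.png

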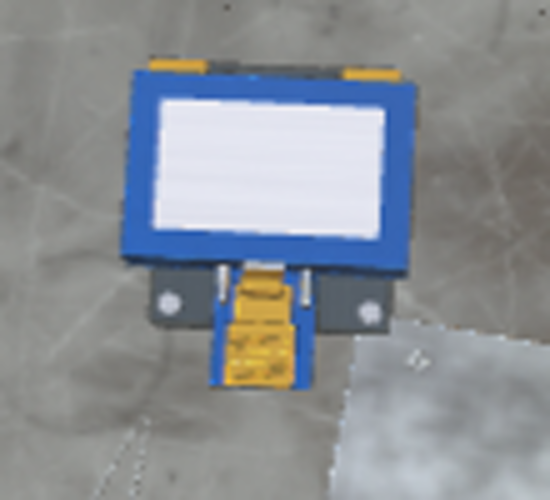

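The close-up shows the yellow pad at crop (260,355), between lower blue cheeks. The lid is at about z = 72 and the pad at about 62.7, so h is about 43. Next I'll refine the pad and case geometry and check the tool orientation.

Run:
```python
from h import *
np.set_printoptions(precision=2,suppress=True)
o=r.get_obs(); M=R.from_quat(o['tool_rot']).as_matrix(); print(M)
d=np.load('top0.npy');P=cloud('top',d);z=P[...,2]
q=P[250:270,240:264].reshape(-1,3); q=q[(q[:,2]>57)&(q[:,2]<69)]
print('pad',np.median(q[:,2]),cv2.minAreaRect(q[:,:2].astype(np.float32)))
p=cv2.imread('pics/top0.png')
# white label: bright px
g=p.min(2); lab=(g>190); lab[:195]=0;lab[250:]=0;lab[:,:220]=0;lab[:,290:]=0
L=P[lab&(z>60)]; print('lab z',np.median(L[:,2]))
K,Mm,e=pose('top')
v,u=np.nonzero(lab); X=np.array([ray('top',(a,b),72)[:2] for a,b in zip(u,v)],np.float32); print(cv2.minAreaRect(X))
# blue lid + label mask at z=72
hsv=cv2.cvtColor(p,cv2.COLOR_BGR2HSV); bl=((hsv[...,0]>100)&(hsv[...,0]<125)&(hsv[...,1]>150)&(z>67)); bl[:195]=0;bl[250:]=0;bl[:,:215]=0;bl[:,290:]=0
v,u=np.nonzero(bl); X=np.array([ray('top',(a,b),72)[:2] for a,b in zip(u,v)],np.float32); print(cv2.minAreaRect(X),len(X))
np.save('x.npy',X)
```

```text
[[-0.    0.23 -0.97]
 [-0.   -0.97 -0.23]
 [-1.   -0.    0.  ]]
pad 62.555916925013946 ((455.4407958984375, 199.25379943847656), (29.71744728088379, 29.576608657836914), 10.084426879882812)
lab z 72.47199200671878
((506.9317932128906, 207.3278350830078), (61.264442443847656, 77.1721420288086), 7.578317642211914)
((514.5208740234375, 208.24710083007812), (65.10576629638672, 97.94365692138672), 7.574276447296143) 825
```

{"op": "send_rows", "data": {"commands": [[[0.05, 0.73, 0.6, 0, 0, -0.09], [0.05, 0.73, 0.6, 0, 0, -0.09], [0.05, 0.73, 0.6, 0, 0, -0.09], [0.05, 0.73, 0.6, 0, 0, -0.09], [0.05, 0.73, 0.6, 0, 0, -0.09], [0.05, 0.73, 0.6, 0, 0, -0.09], [0.43, 1.0, 0.6, 0, 0, -0.09], [0.43, 1.0, 0.6, 0, 0, -0.09], [0.43, 1.0, 0.6, 0, 0, -0.09], [0.43, 1.0, 0.6, 0, 0, -0.09]]], "grip": 1, "grip_force": 20}}

```text
t: 2.35
tcp_pos: [266.1, -256.2, 385.9]
tool_rot: [0.706, 0.053, -0.704, 0.053]
contact_force: [-0.8, 0.1, 0.0]
grip_width: 17.5
```

{"op": "send_rows", "data": {"commands": [[[0.28, 0.65, 0, 0, 0, 0], [0.28, 0.65, 0, 0, 0, 0], [0.28, 0.65, 0, 0, 0, 0], [0.28, 0.65, 0, 0, 0, 0], [0.28, 0.65, 0, 0, 0, 0], [0.45, 1.0, -0.3, 0, 0, 0], [0.45, 1.0, -0.3, 0, 0, 0], [0.45, 1.0, -0.3, 0, 0, 0], [0.45, 1.0, -0.3, 0, 0, 0]]]}}

```text
t: 3.25
tcp_pos: [396.2, 43.4, 290.8]
tool_rot: [-0.702, -0.053, 0.708, -0.051]
contact_force: [-0.5, -1.1, 1.0]
grip_width: -0.0
```

{"op": "send_rows", "data": {"commands": [[[0.14, 0.527, -0.383, 0, 0, 0], [0.14, 0.527, -0.383, 0, 0, 0], [0.14, 0.527, -0.383, 0, 0, 0], [0.14, 0.527, -0.383, 0, 0, 0], [0.14, 0.527, -0.383, 0, 0, 0], [0.14, 0.527, -0.383, 0, 0, 0]]]}}

```text
t: 3.85
tcp_pos: [440.6, 197.8, 180.4]
tool_rot: [-0.705, -0.05, 0.706, -0.051]
contact_force: [-0.3, -0.3, -0.1]
grip_width: 0.3
```

Run:
```python
from h import *
np.set_printoptions(precision=1,suppress=True)
o,p,d=snap('wrist','w1'); print(o['t'],o['tcp_pos'],o['joint_positions'],o['contact_force'])
P=cloud('wrist',d,o); np.save('w1.npy',P); z=P[...,2]
for t in ['under_pad','stand','under_hinge']:
    for x in r.mark_of(t,'wrist')[:1]: print(t,x,ray('wrist',x['location'],0,o))
```

```text
3.85 [440.6 197.8 180.4] [ 0.2  0.   1.8 -0.   1.3  1.7] [-0.3 -0.3 -0.1]
under_pad {'location': [121.7, 171.0], 'score': 0.22} [436.6 361.3   0. ]
stand {'location': [278.9, 116.0], 'score': 0.98} [515.8 204.    0. ]
under_hinge {'location': [275.7, 80.8], 'score': 0.66} [548.7 212.    0. ]
```

View pics/w1.png

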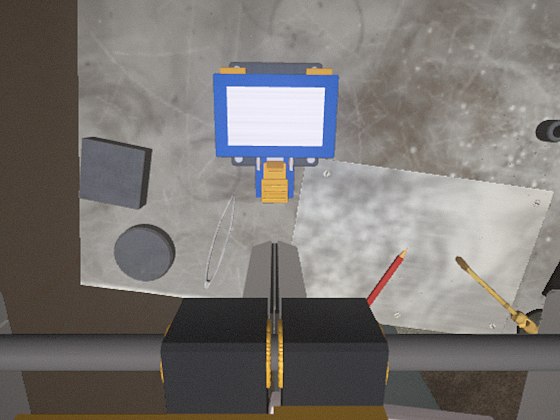

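The wrist view shows the case square to the tool: lid at (276,115), pad at (275,190). I'll measure both.

Run:
```python
from h import *
np.set_printoptions(precision=1,suppress=True)
P=np.load('w1.npy'); o=r.get_obs(); z=P[...,2]
m=(z>66)&(z<78); m[:60]=0;m[165:]=0;m[:,:200]=0;m[:,350:]=0
q=P[m];print(np.median(z[m]),cv2.minAreaRect(q[:,:2].astype(np.float32)),len(q))
v,u=np.nonzero(m); X=np.array([ray('wrist',(a,b),72,o)[:2] for a,b in zip(u,v)],np.float32); print(cv2.minAreaRect(X))
q=P[176:206,258:294].reshape(-1,3); q=q[(q[:,2]>57)&(q[:,2]<69)]
print('pad',np.median(q[:,2]),cv2.minAreaRect(q[:,:2].astype(np.float32)),np.percentile(q,[2,50,98],axis=0))
print(P[160:208:3,275])
```

```text
72.53909167497869 ((515.1076049804688, 207.9190673828125), (75.37073516845703, 100.27311706542969), 7.62667179107666) 10599Traceback (most recent call last):
  File "<stdin>", line 6, in <module>
  File "h.py", line 13, in ray
    K,M,e=pose(n,o); v=M@np.linalg.solve(K,[px[0],px[1],1]); return e+v*(z-e[2])/v[2]
          ~~~~^^^^^
  File "h.py", line 7, in pose
    m=r.camera_model(n); K=np.array(m['mtx'])
ValueError: time passes only in moves, steps and waits
```

Run:
```python
import numpy as np,cv2
np.set_printoptions(precision=1,suppress=True)
P=np.load('w1.npy')
q=P[172:208,256:296].reshape(-1,3); q=q[(q[:,2]>57)&(q[:,2]<69)]
print('pad',np.median(q[:,2]),cv2.minAreaRect(q[:,:2].astype(np.float32)))
print(P[66:212:5,277])
```

```text
pad 62.96428925322007 ((455.092041015625, 199.65892028808594), (27.46015739440918, 23.32390785217285), 7.8671722412109375)
[[561.3 212.6   9.2]
 [556.9 212.    9.3]
 [546.2 211.1  72.9]
 [542.7 210.5  71.3]
 [538.9 210.   73.1]
 [535.1 209.5  73.3]
 [531.4 208.9  72.8]
 [527.6 208.4  73.8]
 [523.9 207.8  71.6]
 [520.  207.3  72. ]
 [516.2 206.7  73.2]
 [512.3 206.2  73.6]
 [508.4 205.6  73.5]
 [504.4 205.   72.8]
 [500.4 204.5  73. ]
 [496.3 203.9  72. ]
 [492.3 203.3  72.2]
 [488.3 202.7  73.1]
 [484.1 202.1  72.4]
 [480.1 201.6  73.9]
 [477.  201.2  80.5]
 [469.9 200.   62.4]
 [465.2 199.3  60.8]
 [461.3 198.7  63.8]
 [457.  198.1  64.4]
 [452.  197.4  62. ]
 [447.8 196.8  63.5]
 [443.2 196.1  63.3]
 [421.1 192.3  -1.6]
 [415.6 191.5  -0.7]]
```

{"op": "send_rows", "data": {"commands": [[[0.033, 0, -0.16, 0, 0, 0], [0.033, 0, -0.32, 0, 0, 0], [0.033, 0, -0.36, 0, 0, 0], [0.033, 0, -0.38, 0, 0, 0], [0.033, 0, -0.38, 0, 0, 0]]]}}

```text
t: 4.55
tcp_pos: [451.3, 198.8, 67.8]
tool_rot: [0.706, 0.05, -0.705, 0.05]
contact_force: [0.9, 0.3, -0.5]
grip_width: -0.0
```

{"op": "send_rows", "data": {"commands": [[[0, 0, -0.005, 0, 0, 0], [0, 0, -0.01, 0, 0, 0], [0, 0, -0.013, 0, 0, 0], [0, 0, -0.013, 0, 0, 0]]]}}

```text
t: 4.95
tcp_pos: [451.2, 199.4, 63.7]
tool_rot: [0.706, 0.05, -0.704, 0.05]
contact_force: [0.2, 0.6, 2.5]
grip_width: 0.7
```

{"op": "send_rows", "data": {"commands": [[[0, 0, -0.003, 0, 0, 0], [0, 0, -0.005, 0, 0, 0], [0, 0, -0.005, 0, 0, 0]]]}}

```text
t: 5.25
tcp_pos: [450.4, 199.2, 61.3]
tool_rot: [0.706, 0.05, -0.705, 0.05]
contact_force: [-0.8, 0.4, 2.1]
grip_width: 0.3
```

In contact at about 2 N. I'll keep pressing in small steps.

{"op": "send_rows", "data": {"commands": [[[0, 0, -0.003, 0, 0, 0], [0, 0, -0.005, 0, 0, 0], [0, 0, -0.005, 0, 0, 0]]]}}

```text
t: 5.55
tcp_pos: [450.1, 199.1, 59.6]
tool_rot: [-0.705, -0.05, 0.705, -0.05]
contact_force: [-0.6, 1.0, 3.9]
grip_width: 0.4
```

{"op": "send_rows", "data": {"commands": [[[0, 0, -0.003, 0, 0, 0], [0, 0, -0.003, 0, 0, 0]]]}}

```text
t: 5.75
tcp_pos: [450.0, 199.1, 58.7]
tool_rot: [-0.705, -0.05, 0.706, -0.05]
contact_force: [-2.1, 0.5, 4.5]
grip_width: 0.5
```

Run:
```python
from h import *
np.set_printoptions(precision=1,suppress=True)
o,p,d=snap('wrist','w2'); print(o['t'],o['tcp_pos'],o['contact_force'])
```

```text
5.75 [450.  199.1  58.7] [-2.1  0.5  4.5]
```

View pics/w2.png

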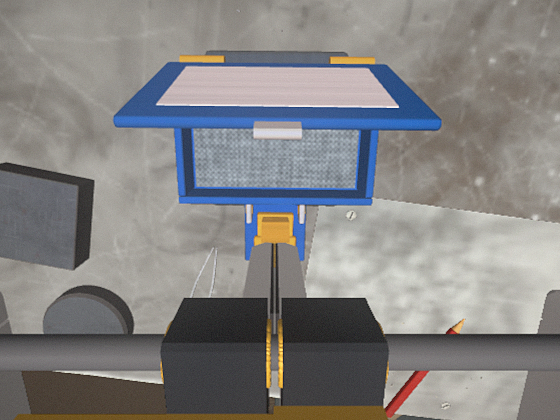

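The lid has sprung open. I'll lift clear and go to the cap.

{"op": "send_rows", "data": {"commands": [[[0, 0, 0.15, 0, 0, 0], [0, 0, 0.3, 0, 0, 0], [0, 0, 0.45, 0, 0, 0], [0.17, -0.893, 0.45, 0, 0, 0], [0.17, -0.893, 0.45, 0, 0, 0], [0.17, -0.893, 0.45, 0, 0, 0], [0.17, -0.893, 0.45, 0, 0, 0], [0.17, -0.893, 0.45, 0, 0, 0], [0.17, -0.893, 0.45, 0, 0, 0], [0.17, -0.893, 0.45, 0, 0, 0]]], "grip": 0.5}}

```text
t: 6.8
tcp_pos: [501.2, -72.2, 193.0]
tool_rot: [-0.705, -0.048, 0.706, -0.049]
contact_force: [-0.6, 0.7, 0.6]
grip_width: 47.3
```

Run:
```python
from h import *
np.set_printoptions(precision=1,suppress=True)
o,p,d=snap('wrist','w3'); print(o['t'],o['tcp_pos'],o['contact_force'],o['grip_width'])
P=cloud('wrist',d,o);np.save('w3.npy',P)
for x in r.mark_of('cap_center','wrist')[:2]: print(x,ray('wrist',x['location'],9,o),pt('wrist',x['location'],d,o))
z=P[...,2]
m=(z>12)&(z<25)&(abs(P[...,0]-541)<30)&(abs(P[...,1]+69)<30); q=P[m]; print(len(q),np.median(q[:,2]),cv2.minAreaRect(q[:,:2].astype(np.float32)),cv2.minEnclosingCircle(q[:,:2].astype(np.float32)))
```

```text
6.8 [501.2 -72.2 193. ] [-0.6  0.7  0.6] 47.28487711388293
{'location': [277.6, 152.1], 'score': 0.71} [539.9 -70.    9. ] [538.9 -70.3  -0.2]
226 17.261660474044533 ((540.802734375, -69.44537353515625), (20.387075424194336, 20.02921485900879), 51.861167907714844) ((540.5899658203125, -69.73299407958984), 10.739928245544434)
```

View pics/w3.png

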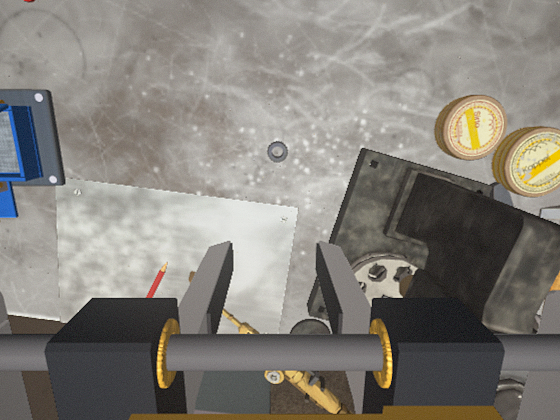

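The cap is the ring at (277,151), at about (540.5, -69.7). I'll descend on it.

{"op": "send_rows", "data": {"commands": [[[0.132, 0, 0, 0, 0, 0], [0.132, 0, -0.16, 0, 0, 0], [0.132, 0, -0.32, 0, 0, 0], [0.132, 0, -0.48, 0, 0, 0], [0.132, 0, -0.58, 0, 0, 0], [0.132, 0, -0.61, 0, 0, 0], [0.132, 0, -0.62, 0, 0, 0], [0.132, 0, -0.62, 0, 0, 0]]]}}

```text
t: 7.7
tcp_pos: [542.0, -68.4, 9.0]
tool_rot: [0.706, 0.05, -0.705, 0.051]
contact_force: [0.2, -0.0, 0.2]
grip_width: 47.1
```

Run:
```python
from h import *
np.set_printoptions(precision=1,suppress=True)
o,p,d=snap('wrist','w4'); print(o['t'],o['tcp_pos'],o['contact_force'],o['grip_width'])
```

```text
7.7 [542.  -68.4   9. ] [ 0.2 -0.   0.2] 47.05280631811822
```

View pics/w4.png

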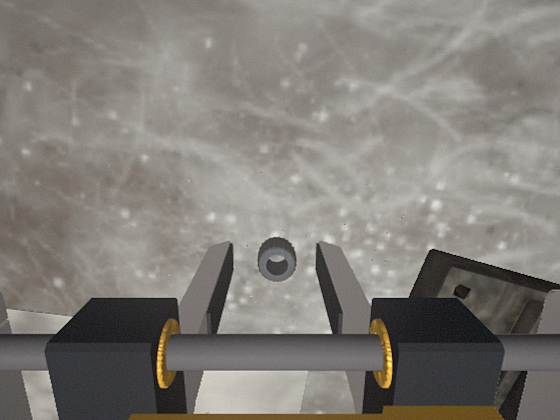

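Run:
```python
from h import *
m=r.camera_model('wrist');T=np.linalg.inv(np.array(m['hand_eye']));K=np.array(m['mtx'])
for p in ([0,0,0],[0,0,-8],[0,0,8],[10,0,0],[-10,0,0]):
    c=K@(T@np.r_[p,1])[:3]; print(p,c[:2]/c[2])
```

```text
[0, 0, 0] [275.5074058  256.64022049]
[0, 0, -8] [275.50681979 243.46745008]
[0, 0, 8] [275.50797889 269.52240947]
[10, 0, 0] [275.43769695 249.82199669]
[-10, 0, 0] [275.58443247 264.17419975]
```

The cap is centred between the fingers: the TCP projects to row 257 and the cap sits at about 260. I'll lower 4 mm and close.

{"op": "send_rows", "data": {"commands": [[[0, 0, -0.007, 0, 0, 0], [0, 0, -0.013, 0, 0, 0]]]}}

```text
t: 7.95
tcp_pos: [542.3, -69.3, 5.5]
tool_rot: [0.706, 0.05, -0.704, 0.05]
contact_force: [0.4, 0.5, 0.3]
grip_width: 46.9
```

{"op": "send_rows", "data": {"commands": [[[0, 0, 0, 0, 0, 0], [0, 0, 0, 0, 0, 0], [0, 0, 0, 0, 0, 0], [0, 0, 0, 0, 0, 0], [0, 0, 0, 0, 0, 0], [0, 0, 0, 0, 0, 0]]], "grip": 1, "grip_force": 12}}

```text
t: 8.55
tcp_pos: [540.9, -69.0, 3.9]
tool_rot: [-0.705, -0.05, 0.705, -0.05]
contact_force: [-0.5, -1.1, 1.5]
grip_width: 21.2
```

{"op": "send_rows", "data": {"commands": [[[0, 0, 0.15, 0, 0, 0], [0, 0, 0.3, 0, 0, 0], [0, 0, 0.45, 0, 0, 0], [0, 0, 0.6, 0, 0, 0], [-0.127, 0.918, 0.6, 0, 0, 0], [-0.127, 0.918, 0.6, 0, 0, 0], [-0.127, 0.918, 0.6, 0, 0, 0], [-0.127, 0.918, 0.6, 0, 0, 0], [-0.127, 0.918, 0.6, 0, 0, 0], [-0.127, 0.918, 0.6, 0, 0, 0]]]}}

```text
t: 9.55
tcp_pos: [501.4, 209.9, 183.7]
tool_rot: [-0.705, -0.051, 0.705, -0.051]
contact_force: [0.2, -0.2, -0.4]
grip_width: 20.9
```

Run:
```python
from h import *
np.set_printoptions(precision=1,suppress=True)
o,p,d=snap('wrist','w5'); print(o['t'],o['tcp_pos'],o['contact_force'],o['grip_width'])
snap('scene','s5')
```

```text
9.55 [501.4 209.9 183.7] [ 0.2 -0.2 -0.4] 20.945174172615815
```

View pics/w5.png

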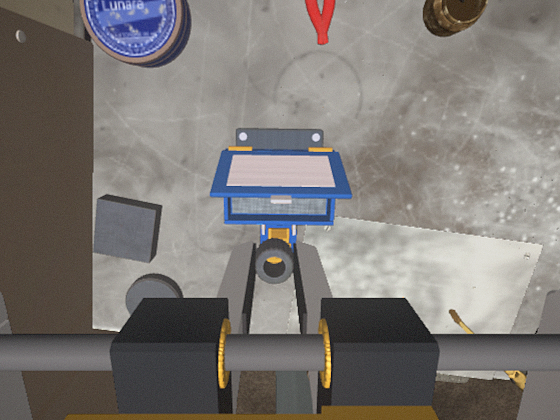

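View pics/s5.png

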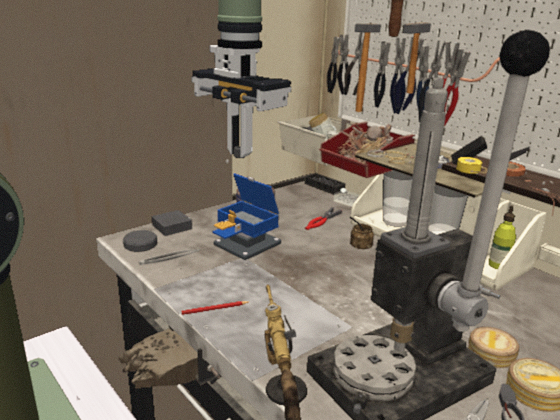

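Cap held, lid open, and the way down into the tray is clear. Descending.

{"op": "send_rows", "data": {"commands": [[[0, 0, -0.13, 0, 0, 0], [0, 0, -0.24, 0, 0, 0], [0, 0, -0.33, 0, 0, 0], [0, 0, -0.39, 0, 0, 0], [0, 0, -0.42, 0, 0, 0], [0, 0, -0.43, 0, 0, 0], [0, 0, -0.43, 0, 0, 0]]]}}

```text
t: 10.35
tcp_pos: [503.2, 206.1, 55.1]
tool_rot: [0.705, 0.05, -0.705, 0.05]
contact_force: [-1.3, 0.5, 0.3]
grip_width: 21.1
```

{"op": "send_rows", "data": {"commands": [[[0, 0, -0.004, 0, 0, 0], [0, 0, -0.008, 0, 0, 0], [0, 0, -0.008, 0, 0, 0]]]}}

```text
t: 10.65
tcp_pos: [503.2, 206.7, 53.1]
tool_rot: [0.706, 0.05, -0.705, 0.05]
contact_force: [-0.4, 0.9, -0.3]
grip_width: 21.0
```

```bash
python3 - <<'E'
from h import *
np.set_printoptions(precision=1,suppress=True)
o,p,d=snap('wrist','w6'); print(o['t'],o['tcp_pos'],o['contact_force'],o['grip_width'])
snap('scene','s6')
E
python3 -c "
import cv2
a=cv2.imread('pics/s6.png')[120:270,170:330];cv2.imwrite('pics/s6c.png',cv2.resize(a,None,fx=4,fy=4,interpolation=2))"
```

```text
10.65 [503.2 206.7  53.1] [-0.4  0.9 -0.3] 21.035132178888997
```

View pics/w6.png

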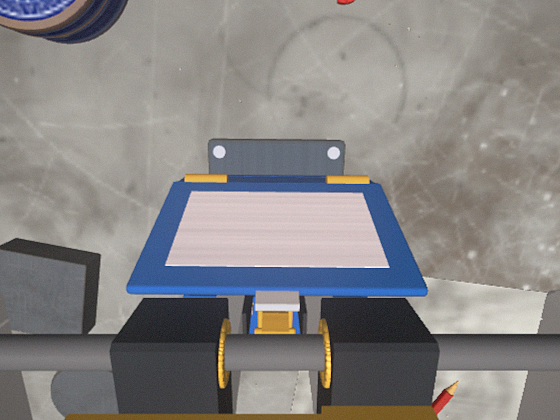

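View pics/s6c.png

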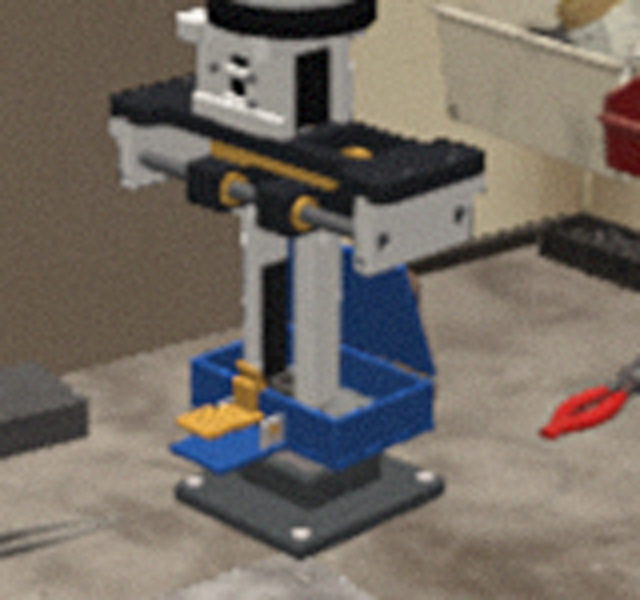

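{"op": "send_rows", "data": {"commands": [[[0, 0, -0.003, 0, 0, 0], [0, 0, -0.005, 0, 0, 0], [0, 0, -0.005, 0, 0, 0]]]}}

```text
t: 11.05
tcp_pos: [503.0, 206.6, 51.6]
tool_rot: [0.705, 0.05, -0.705, 0.05]
contact_force: [-0.9, 0.5, 4.1]
grip_width: 20.9
```

The cap is on the tray floor (4 N). Releasing.

{"op": "send_rows", "data": {"commands": [[[0, 0, 0.002, 0, 0, 0], [0, 0, 0.002, 0, 0, 0], [0, 0, 0.002, 0, 0, 0], [0, 0, 0.002, 0, 0, 0], [0, 0, 0.002, 0, 0, 0], [0, 0, 0.002, 0, 0, 0]]], "grip": 0.62}}

```text
t: 11.65
tcp_pos: [502.7, 206.5, 51.4]
tool_rot: [-0.705, -0.05, 0.705, -0.05]
contact_force: [-0.2, -0.4, -0.2]
grip_width: 35.5
```

{"op": "send_rows", "data": {"commands": [[[0, 0, 0.03, 0, 0, 0], [0, 0, 0.1, 0, 0, 0], [0, 0, 0.22, 0, 0, 0], [0, 0, 0.36, 0, 0, 0], [0, 0, 0.5, 0, 0, 0], [-0.2, 0, 0.5, 0, 0, 0], [-0.2, 0, 0.5, 0, 0, 0]]]}}

```text
t: 12.35
tcp_pos: [439.5, 206.6, 202.7]
tool_rot: [-0.705, -0.05, 0.706, -0.05]
contact_force: [0.1, 0.4, -1.0]
grip_width: 35.7
```

Run:
```python
from h import *
np.set_printoptions(precision=1,suppress=True)
o,p,d=snap('wrist','w7'); print(o['t'],o['tcp_pos'],o['contact_force'],o['grip_width'])
P=cloud('wrist',d,o)
for x in r.mark_of('cap_center','wrist')[:2]: print(x,ray('wrist',x['location'],56,o))
np.save('w7.npy',P)
```

```text
12.35 [439.5 206.6 202.7] [ 0.1  0.4 -1. ] 35.651768625010256
{'location': [282.5, 131.8], 'score': 0.58} [501.5 208.3  56. ]
```

View pics/w7.png

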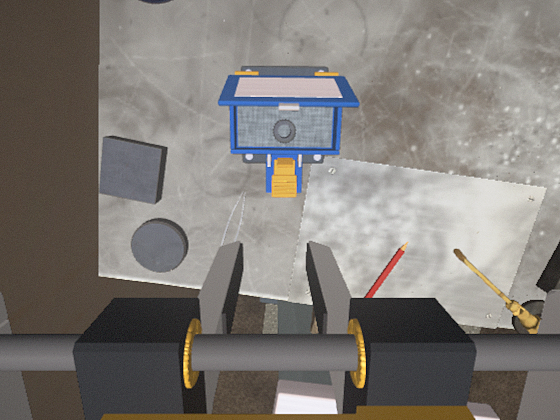

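The cap stands inside at (285,130). Next I'll close the fingers, go over the lid to the hinge side, and ride the tips down the lid's outer face.

{"op": "send_rows", "data": {"commands": [[[0.34, 0.019, 0, 0, 0, 0], [0.34, 0.019, 0, 0, 0, 0], [0.34, 0.019, 0, 0, 0, 0], [0.34, 0.019, -0.1, 0, 0, 0], [0.34, 0.019, -0.2, 0, 0, 0], [0.34, 0.019, -0.2, 0, 0, 0], [0.34, 0.019, -0.2, 0, 0, 0]]], "grip": 1}}

```text
t: 13.15
tcp_pos: [544.5, 212.0, 141.1]
tool_rot: [-0.705, -0.05, 0.706, -0.05]
contact_force: [-0.2, -0.1, -0.1]
grip_width: 0.4
```

Run:
```python
from h import *
np.set_printoptions(precision=4,suppress=True)
print(r.get_obs()['tcp_pos'],r.get_obs()['contact_force'],r.get_obs()['grip_width'])
c=np.array([442.5+102,206.4+5.7,201-60.])
for a in [1.3,1.2,1.1,1,.9,.8,.7,.6,.5,.4,.3,.2,.15,.1,.05,0]:
    s=60
    xs=33-s*np.cos(a)+2*np.sin(a)+8; z=69.7+s*np.sin(a)+2*np.cos(a)
    w=np.array([514.7+.991*xs,208+.134*xs,z]); print(a,np.round(xs,1),np.round(w,1),(w-c)/300)
```

```text
[544.5335 212.0307 141.0968] [-0.1631 -0.143  -0.1392] 0.42516177969248725
1.3 26.9 [541.3 211.6 128. ] [-0.0105 -0.0017 -0.0432]
1.2 21.1 [535.6 210.8 126.3] [-0.0296 -0.0042 -0.0488]
1.1 15.6 [530.1 210.1 124.1] [-0.0479 -0.0067 -0.0564]
1 10.3 [524.9 209.4 121.3] [-0.0654 -0.0091 -0.0658]
0.9 5.3 [519.9 208.7 117.9] [-0.0819 -0.0113 -0.0769]
0.8 0.6 [515.3 208.1 114.1] [-0.0972 -0.0134 -0.0896]
0.7 -3.6 [511.1 207.5 109.9] [-0.1112 -0.0153 -0.1037]
0.6 -7.4 [507.4 207.  105.2] [-0.1237 -0.017  -0.1192]
0.5 -10.7 [504.1 206.6 100.2] [-0.1347 -0.0184 -0.1359]
0.4 -13.5 [501.3 206.2  94.9] [-0.1439 -0.0197 -0.1536]
0.3 -15.7 [499.1 205.9  89.3] [-0.1513 -0.0207 -0.1722]
0.2 -17.4 [497.5 205.7  83.6] [-0.1568 -0.0214 -0.1914]
0.15 -18.0 [496.8 205.6  80.6] [-0.1589 -0.0217 -0.2012]
0.1 -18.5 [496.4 205.5  77.7] [-0.1604 -0.0219 -0.2111]
0.05 -18.8 [496.  205.5  74.7] [-0.1615 -0.0221 -0.221 ]
0 -19.0 [495.9 205.5  71.7] [-0.1621 -0.0222 -0.231 ]
```

{"op": "send_rows", "data": {"commands": [[[-0.01, -0.002, -0.043, 0, 0, 0], [-0.03, -0.004, -0.049, 0, 0, 0], [-0.048, -0.007, -0.056, 0, 0, 0], [-0.065, -0.009, -0.066, 0, 0, 0], [-0.065, -0.009, -0.066, 0, 0, 0]]]}}

```text
t: 13.65
tcp_pos: [524.6, 209.5, 122.0]
tool_rot: [0.705, 0.05, -0.705, 0.05]
contact_force: [1.2, 0.6, 1.5]
grip_width: 0.1
```

Run:
```python
from h import *
np.set_printoptions(precision=1,suppress=True)
o,p,d=snap('wrist','w8'); print(o['t'],o['tcp_pos'],o['contact_force'],o['grip_width'])
```

```text
13.65 [524.6 209.5 122. ] [1.2 0.6 1.5] 0.1379685942242967
```

View pics/w8.png

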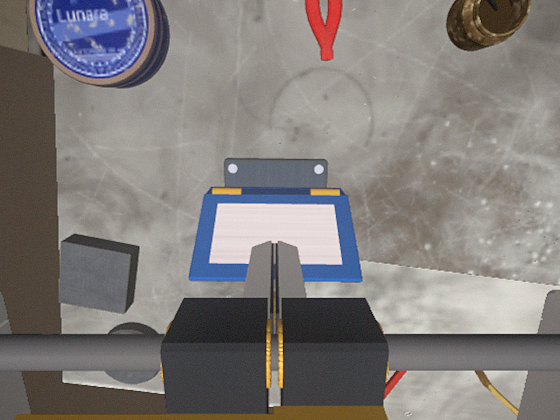

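{"op": "send_rows", "data": {"commands": [[[-0.017, -0.002, -0.011, 0, 0, 0], [-0.032, -0.004, -0.024, 0, 0, 0], [-0.046, -0.006, -0.038, 0, 0, 0], [-0.058, -0.008, -0.053, 0, 0, 0], [-0.07, -0.009, -0.07, 0, 0, 0], [-0.079, -0.011, -0.088, 0, 0, 0], [-0.086, -0.012, -0.106, 0, 0, 0], [-0.086, -0.012, -0.106, 0, 0, 0]]]}}

```text
t: 14.5
tcp_pos: [498.3, 205.7, 88.8]
tool_rot: [-0.705, -0.05, 0.706, -0.05]
contact_force: [1.5, -0.8, 2.0]
grip_width: 0.4
```

```bash
python3 - <<'E'
from h import *
np.set_printoptions(precision=1,suppress=True)
o,p,d=snap('wrist','w9'); print(o['t'],o['tcp_pos'],o['contact_force'],o['grip_width'])
snap('scene','s9')
E
python3 -c "
import cv2
a=cv2.imread('pics/s9.png')[150:270,180:320];cv2.imwrite('pics/s9c.png',cv2.resize(a,None,fx=4,fy=4,interpolation=2))"
```

```text
14.5 [498.3 205.7  88.8] [ 1.5 -0.8  2. ] 0.4319452809805905
```

View pics/s9c.png

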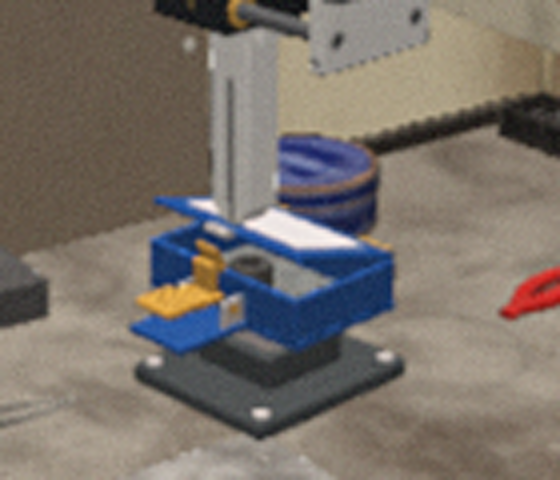

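The lid is riding down with the cap visible standing inside. I'll approach the catch slowly.

{"op": "send_rows", "data": {"commands": [[[-0.003, 0, -0.01, 0, 0, 0], [-0.005, -0.001, -0.019, 0, 0, 0], [-0.008, -0.001, -0.029, 0, 0, 0], [-0.008, -0.001, -0.029, 0, 0, 0]]]}}

```text
t: 15.0
tcp_pos: [496.8, 205.6, 80.9]
tool_rot: [-0.705, -0.05, 0.705, -0.05]
contact_force: [-0.2, -0.0, 2.3]
grip_width: 0.5
```

{"op": "send_rows", "data": {"commands": [[[0, 0, -0.003, 0, 0, 0], [0, 0, -0.006, 0, 0, 0], [0, 0, -0.006, 0, 0, 0]]]}}

```text
t: 15.3
tcp_pos: [496.7, 205.6, 79.7]
tool_rot: [-0.705, -0.05, 0.706, -0.05]
contact_force: [-1.2, 0.6, 4.6]
grip_width: 0.5
```

{"op": "send_rows", "data": {"commands": [[[0, 0, -0.003, 0, 0, 0], [0, 0, -0.005, 0, 0, 0], [0, 0, -0.005, 0, 0, 0]]]}}

```text
t: 15.6
tcp_pos: [496.6, 205.6, 78.5]
tool_rot: [-0.705, -0.05, 0.706, -0.05]
contact_force: [-2.9, -0.1, 7.3]
grip_width: 0.5
```

{"op": "send_rows", "data": {"commands": [[[0, 0, -0.002, 0, 0, 0], [0, 0, -0.004, 0, 0, 0], [0, 0, -0.004, 0, 0, 0]]]}}

```text
t: 15.9
tcp_pos: [496.5, 205.6, 77.5]
tool_rot: [-0.705, -0.05, 0.706, -0.05]
contact_force: [-3.8, -0.7, 9.1]
grip_width: 0.4
```

{"op": "send_rows", "data": {"commands": [[[0, 0, -0.002, 0, 0, 0], [0, 0, -0.004, 0, 0, 0], [0, 0, -0.004, 0, 0, 0]]]}}

```text
t: 16.2
tcp_pos: [496.3, 205.5, 75.8]
tool_rot: [-0.705, -0.05, 0.706, -0.05]
contact_force: [-2.6, -0.6, 5.8]
grip_width: 0.6
```

Past the catch peak of about 9 N. Continuing down to the rim.

{"op": "send_rows", "data": {"commands": [[[0, 0, -0.002, 0, 0, 0], [0, 0, -0.004, 0, 0, 0], [0, 0, -0.004, 0, 0, 0]]]}}

```text
t: 16.5
tcp_pos: [496.4, 205.5, 73.8]
tool_rot: [-0.705, -0.05, 0.706, -0.05]
contact_force: [0.2, 0.3, 0.7]
grip_width: 0.5
```

{"op": "send_rows", "data": {"commands": [[[0, 0, -0.002, 0, 0, 0], [0, 0, -0.004, 0, 0, 0], [0, 0, -0.004, 0, 0, 0]]]}}

```text
t: 16.8
tcp_pos: [496.9, 205.5, 73.1]
tool_rot: [-0.705, -0.05, 0.706, -0.05]
contact_force: [-1.2, -1.3, 1.6]
grip_width: 0.7
```

{"op": "send_rows", "data": {"commands": [[[0, 0, -0.002, 0, 0, 0], [0, 0, -0.002, 0, 0, 0]]]}}

```text
t: 17.0
tcp_pos: [496.9, 205.5, 72.6]
tool_rot: [-0.705, -0.05, 0.705, -0.05]
contact_force: [-1.5, -1.8, 3.0]
grip_width: 0.7
```

{"op": "send_rows", "data": {"commands": [[[0, 0, -0.002, 0, 0, 0], [0, 0, -0.002, 0, 0, 0]]]}}

```text
t: 17.2
tcp_pos: [496.9, 205.6, 71.9]
tool_rot: [-0.705, -0.05, 0.705, -0.05]
contact_force: [-2.3, -0.9, 3.3]
grip_width: 0.5
```

{"op": "send_rows", "data": {"commands": [[[0, 0, -0.002, 0, 0, 0], [0, 0, -0.002, 0, 0, 0]]]}}

```text
t: 17.4
tcp_pos: [496.9, 205.6, 71.7]
tool_rot: [-0.705, -0.05, 0.705, -0.05]
contact_force: [-3.1, -0.6, 5.0]
grip_width: 0.6
```

{"op": "send_rows", "data": {"commands": [[[0, 0, -0.002, 0, 0, 0], [0, 0, -0.002, 0, 0, 0]]]}}

```text
t: 17.6
tcp_pos: [497.0, 205.6, 71.6]
tool_rot: [-0.705, -0.05, 0.705, -0.05]
contact_force: [-3.3, -1.6, 7.8]
grip_width: 0.5
```

{"op": "send_rows", "data": {"commands": [[[0, 0, -0.002, 0, 0, 0], [0, 0, -0.002, 0, 0, 0]]]}}

```text
t: 17.8
tcp_pos: [496.9, 205.6, 71.4]
tool_rot: [-0.705, -0.05, 0.705, -0.05]
contact_force: [-5.0, -1.8, 11.6]
grip_width: 0.5
```

Hard stop felt at about 12 N. Lifting off slowly to check whether it caught.

{"op": "send_rows", "data": {"commands": [[[0, 0, 0.004, 0, 0, 0], [0, 0, 0.01, 0, 0, 0], [0, 0, 0.02, 0, 0, 0], [0, 0, 0.03, 0, 0, 0], [0, 0, 0.03, 0, 0, 0]]]}}

```text
t: 18.3
tcp_pos: [497.6, 205.8, 79.5]
tool_rot: [0.706, 0.05, -0.705, 0.05]
contact_force: [0.3, 0.8, 0.3]
grip_width: 0.7
```

{"op": "send_rows", "data": {"commands": [[[0, 0, 0.1, 0, 0, 0], [0, 0, 0.2, 0, 0, 0], [-0.15, 0, 0.35, 0, 0, 0], [-0.3, 0, 0.45, 0, 0, 0], [-0.3, 0, 0.45, 0, 0, 0]]]}}

```text
t: 18.8
tcp_pos: [406.2, 206.2, 217.2]
tool_rot: [0.707, 0.051, -0.704, 0.05]
contact_force: [0.7, -0.4, -0.3]
grip_width: 0.5
```

```bash
python3 - <<'E'
from h import *
np.set_printoptions(precision=1,suppress=True)
o,p,d=snap('wrist','w10'); print(o['t'],o['tcp_pos'],o['contact_force'])
P=cloud('wrist',d,o);z=P[...,2]
m=(abs(P[...,0]-514)<25)&(abs(P[...,1]-208)<40)&(d>0); q=P[m]
A=np.c_[(q[:,:2]-[514.7,208])@np.array([.991,.134]),np.ones(len(q))]; c=np.linalg.lstsq(A,q[:,2],rcond=None)[0]; print('slope,z',c,len(q),np.percentile(q[:,2],[2,50,98]))
snap('scene','s10')
E
python3 -c "
import cv2
a=cv2.imread('pics/s10.png')[150:270,180:320];cv2.imwrite('pics/s10c.png',cv2.resize(a,None,fx=4,fy=4,interpolation=2))"
```

```text
18.8 [406.2 206.2 217.2] [ 0.7 -0.4 -0.3]
slope,z [-0.  72.7] 5286 [71.1 72.7 74.2]
```

View pics/w10.png

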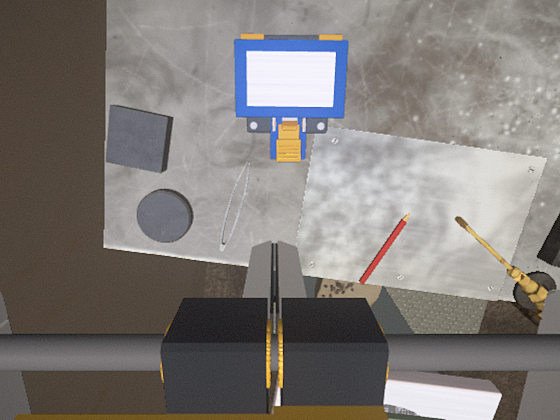

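View pics/s10c.png

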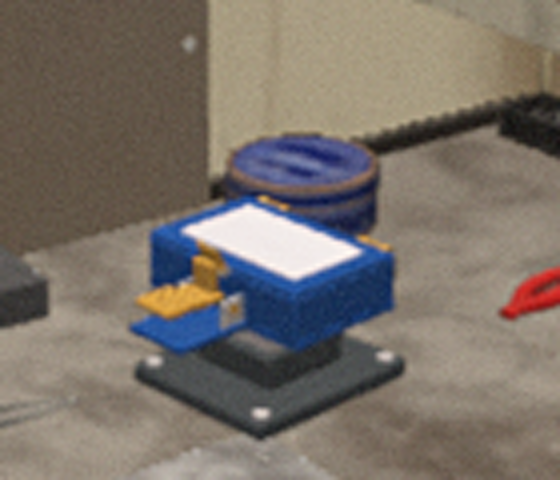

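The lid is shut and flat (fitted slope 0.0, z 72.7 mm), and the robot is clear of everything. Handing in.

```bash
python3 -c "
from workcell import r
print(r.hand_in())"
```

```text
the job is handed in; nothing more can be done
None
```

The job is done and handed in at about 19 s of the 72 s allowed. No verdict was reported.

- **Latch:** I pressed the pad gently (4.5 N was the most I read) and the lid sprung open.
- **Cap:** I set it on the tray floor, let go, and saw it standing upright inside, both just after release and through the gap as the lid came down.
- **Lid:** I rode the closed fingertips down its outer face. The catch peaked at about 9 N, and I stopped at about 12 N on the hard stop. Forces were read only at the end of each move, but none passed 13 N.

**Last checks:** After I lifted off, the lid stayed flat and shut, level across its length at z ≈ 72.7 mm, the same height as at the start. The robot was well clear and touching nothing. I saw no sign that the jar, block or tin had moved, though I did not measure their final positions. No check failed or disagreed.

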